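Line up the impact sockets by size on the socket rail

TASK

Put the four impact sockets back on the socket rail in order of size: one standing upright in the middle of each rubber pad, the largest next to the handle and each one smaller than the last towards the other end. Do not let any socket tip over, and leave the spray can where it stands.

Things in the scene. Friction and masses are not known exactly. Their poses are not given: they have to be found in the camera images.
- socket_a_mid (a point): The smallest of four dark steel impact sockets: a plain upright cylinder 22 mm in diameter and 40 mm high with a hexagonal mouth in its top, loose, standing on the bench at the start. This point is on its axis, half-way up (20 mm above its foot); z along the axis, up. Grip it across its diameter, from any side, in its upper half. Solid to the gripper.
- socket_b_mid (a point): The second smallest of four dark steel impact sockets: a plain upright cylinder 30 mm in diameter and 48 mm high with a hexagonal mouth in its top, loose, standing on the bench at the start. This point is on its axis, half-way up (24 mm above its foot); z along the axis, up. Grip it across its diameter, from any side, in its upper half. Solid to the gripper.
- socket_c_mid (a point): The second largest of four dark steel impact sockets: a plain upright cylinder 38 mm in diameter and 56 mm high with a hexagonal mouth in its top, loose, standing on the bench at the start. This point is on its axis, half-way up (28 mm above its foot); z along the axis, up. Grip it across its diameter, from any side, in its upper half. Solid to the gripper.
- socket_d_mid (a point): The largest of four dark steel impact sockets: a plain upright cylinder 46 mm in diameter and 64 mm high with a hexagonal mouth in its top, loose, standing on the bench at the start. This point is on its axis, half-way up (32 mm above its foot); z along the axis, up. Grip it across its diameter, from any side, in its upper half. Solid to the gripper.
- pad0: One of four identical black round rubber pads, 54 mm in diameter and 3 mm thick, fixed in one straight row at 75 mm centres on an aluminium strip (70 mm by 400 mm, 6 mm thick) that is fixed to the bench. Origin: centre of its underside, 6 mm above the bench; the pad's top is 9 mm above the bench. x across the row, y along the row (away from or towards the handle). The names are shuffled: which pad stands where in the row differs each time, so go by position.
- pad1: One of four identical black round rubber pads, 54 mm in diameter and 3 mm thick, fixed in one straight row at 75 mm centres on an aluminium strip (70 mm by 400 mm, 6 mm thick) that is fixed to the bench. Origin: centre of its underside, 6 mm above the bench; the pad's top is 9 mm above the bench. x across the row, y along the row (away from or towards the handle). The names are shuffled: which pad stands where in the row differs each time, so go by position.
- pad2: One of four identical black round rubber pads, 54 mm in diameter and 3 mm thick, fixed in one straight row at 75 mm centres on an aluminium strip (70 mm by 400 mm, 6 mm thick) that is fixed to the bench. Origin: centre of its underside, 6 mm above the bench; the pad's top is 9 mm above the bench. x across the row, y along the row (away from or towards the handle). The names are shuffled: which pad stands where in the row differs each time, so go by position.
- pad3: One of four identical black round rubber pads, 54 mm in diameter and 3 mm thick, fixed in one straight row at 75 mm centres on an aluminium strip (70 mm by 400 mm, 6 mm thick) that is fixed to the bench. Origin: centre of its underside, 6 mm above the bench; the pad's top is 9 mm above the bench. x across the row, y along the row (away from or towards the handle). The names are shuffled: which pad stands where in the row differs each time, so go by position.
- handle: Black carrying handle, a bar loop 62 mm wide across the strip, its top 47 mm above the bench, fixed at one end of the row (either end, it differs each time; the other end has only a low flat grey cap). Origin: centre of its foot, 6 mm above the bench, in line with the row, 65 mm from the centre of the nearest pad (then 140, 215 and 290 mm to the others). Not to be moved.
- spray_can: A loose spray can, 64 mm in diameter and about 190 mm high, standing on the bench to the robot's right. Origin: centre of its underside. A bystander: leave it alone.
Not all that is in view belongs to the job. What is shaped like the part that bears socket_d_mid but blue, orange or red is not meant.

How it is judged:
By the outcome, as a careful person would: the job done as asked, in the order asked, and still so for the second after the job is handed in, with the robot touching nothing.
It also fails if it takes over 109 s, if anything falls off the work surface, if the arm or the gripper's body presses on something with over 40 N, if the wrist force passes 120 N, or if a joint passes its speed limit or range.

ROBOT

A 6-joint arm with a two-finger parallel gripper is mounted at the origin on the work surface. World frame = base frame: x ahead of the robot, y to its left, z up, the work surface at z = 0. Lengths are in m, angles in rad, forces in N, time in s.
With the tool pointing down it reaches from about 0.375 to 0.925 m from the base axis. Payload 5.7 kg.
Tool frame: the origin (TCP) lies at the centre of the arm's flange, where the gripper is bolted on; the fingertips stand 173 mm ahead of it and the grasp point (between the pads) lies 155 mm ahead of it; z points along the fingers, y is the line along which they close (so a half turn about z gives the same grasp; the last joint's range is limited). The gripper opens to 85 mm and grips with 20 to 120 N. Pads are 22 mm wide; open, the fingers measure 114 mm over their backs; the gripper's body (76 mm by 85 mm) begins 54 mm behind the grasp point. The pads swing forward as they close: fully open they stand 13 mm farther back than shut.
Start: joints at [-1.222, 0.359, 1.51, -0, 1.272, -0.115], TCP at [0.268, -0.537, 0.405] pointing down, gripper open.
Joint ranges: [-2.97, 2.97], [-1.01, 2.36], [0.21, 2.38], [-0.96, 4.11], [0.2, 2.71], [-2.98, 2.98]. Speed limits (rad/s): [2.39, 2.39, 3.14, 3.14, 3.14, 3.14].

INTERFACE

Orientations are given as a 3x3 rotation matrix whose columns are the frame's x, y, z axes.
In Python, from cell import r gives the robot as it stands.
- The arm moves only by the tool servo_tool, never from a script. Its arguments are lists of equal length, an entry for each row: "jaw": the finger opening in m, from 0 to 0.0854; "delta_pos": the shift along the world's x, y, z in m, a list of three; "twist": the turn about the world's z in rad. A call has 1 to 8 rows; each row is the pose to reach, as a shift and turn from the pose commanded when the call began; what a row does not reach only later rows make up. A row lasts 1/8 s, in which the tool goes at most 62.5 mm and 10.7 degrees, less where a joint would pass 70% of its speed; a pose out of reach is approached as far as the arm can. A call with a gripper value outside its range is refused whole. The fingers move at their own pace and stop on an object; the grip force is fixed at half the most. Time passes only in rows, so rows that repeat a pose let the fingers close. It gives the time, the measured TCP pose, the force, the opening and the grip force at its end, in the units of the state.
- r.state(): the state, without advancing time (a new reading comes with each control period).
- r.capture(name): name is "side" or "top" or "wrist"; returns the picture (384x512x3 uint8, red, green, blue); there is no depth.
- r.get_calibration(name): a dict with "fx", "fy", "cx", "cy" (pixels), "extrinsics" (4x4, takes a point from camera to world coordinates); the wrist camera has in their place "tool_from_camera" (4x4, takes a point from camera to tool coordinates, whose origin is the TCP and whose axes are the flange's). Camera axes: x right, y down, z forward; pixel columns grow to the right and rows downward; lengths in m; the calibration is good to about 2 mm. A picture is of the moment at which its call begins: read the wrist's pose just before it. get_calibration takes no time and is no camera call.
- r.job_done(): hands the job in; it is judged then, once.
The state is a dict: "time": time; "q": joint angles; "dq": joint speeds; "joint_efforts": joint torques, N m; "ee_pos": TCP position; "eef_rot": TCP orientation; "ft_force": force on the tool from outside, world axes, zero at the start; "wrist_torque": the same for the moment, N m; "finger_gap": opening from 0.0 (shut) to 1.0 (fully open); "gripper_force": force on a finger pad.
Only numpy, scipy, OpenCV 4.12 (cv2) and the standard library are available. Lean on these libraries where they do the work, as an engineer would, in place of code of your own. Each camera call takes 0.05 s, during which the arm holds its last target. There are 200 camera calls.

## Working session

There is one attempt and no reset: what is moved stays moved. The work goes in short steps, Python scripts to look and compute and a tool call to move; the robot and the scene stay as the last step left them, time stands still between calls to the robot, and variables do not carry over. Pictures are saved under pics/ and viewed, at most 14 in all, crops included, and the job is handed in when it is done.

Besides the shell and the picture viewer there is one more tool, called after "Call:" by a JSON object that holds its "op" and its "data". servo_tool: Moves the arm, as the interface text tells. Its arguments: {"type":"object","properties":{"jaw":{"type":"array","items":{"type":"number"}},"delta_pos":{"type":"array","items":{"type":"array","items":{"type":"number"}}},"twist":{"type":"array","items":{"type":"number"}}},"required":["jaw","delta_pos","twist"]}

```bash
ls; mkdir -p pics; python3 - <<'E'
from cell import r
import cv2
for n in("top","side"):
    cv2.imwrite(f"pics/{n}0.png",r.capture(n)[:,:,::-1])
    print(n,r.get_calibration(n))
print(r.get_calibration("wrist"))
s=r.state();print(s["time"],s["ee_pos"],s["eef_rot"],s["ft_force"],s["finger_gap"])
E
```

```text
pics
top {'fx': 394.920264824262, 'fy': 394.920264824262, 'cx': 248.27165977658674, 'cy': 190.29676063292294, 'extrinsics': array([[-2.20876638e-02, -9.86517765e-01,  1.62156821e-01,
         3.76975501e-01],
       [-9.99749544e-01,  2.23796276e-02, -2.60960835e-05,
        -9.76208031e-02],
       [-3.60326501e-03, -1.62116784e-01, -9.86765000e-01,
         1.06879800e+00],
       [ 0.00000000e+00,  0.00000000e+00,  0.00000000e+00,
         1.00000000e+00]])}
side {'fx': 494.2572112572289, 'fy': 494.2572112572289, 'cx': 263.8016881047498, 'cy': 194.70474497362102, 'extrinsics': array([[-0.74501542, -0.45038822,  0.49203909,  0.04928876],
       [-0.66690433,  0.48765626, -0.56340926,  0.45641533],
       [ 0.01380695, -0.74789159, -0.66367729,  0.70834973],
       [ 0.        ,  0.        ,  0.        ,  1.        ]])}
{'fx': 317.05919457228873, 'fy': 317.05919457228873, 'cx': 258.038425979188, 'cy': 187.6903035063972, 'tool_from_camera': array([[-4.12055410e-04, -9.52837140e-01, -3.03481821e-01,
         7.71981931e-02],
       [ 9.99999910e-01, -3.62600040e-04, -2.19309967e-04,
         4.14159124e-04],
       [ 9.89241614e-05, -3.03481884e-01,  9.52837203e-01,
         3.04132336e-02],
       [ 0.00000000e+00,  0.00000000e+00,  0.00000000e+00,
         1.00000000e+00]])}
0.1 [ 0.2682819  -0.5363218   0.40394824] [[ 8.94356863e-01  4.47353864e-01 -5.66947005e-04]
 [ 4.47354182e-01 -8.94355521e-01  1.56152394e-03]
 [ 1.91501584e-04 -1.65018577e-03 -9.99998620e-01]] [-0.72103409  0.6295216   0.54892383] 1.0018711070573916
```

View pics/top0.png

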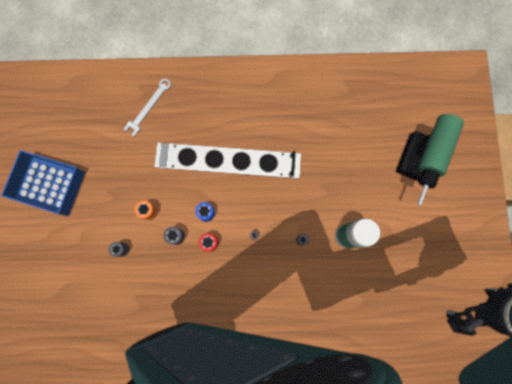

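View pics/side0.png

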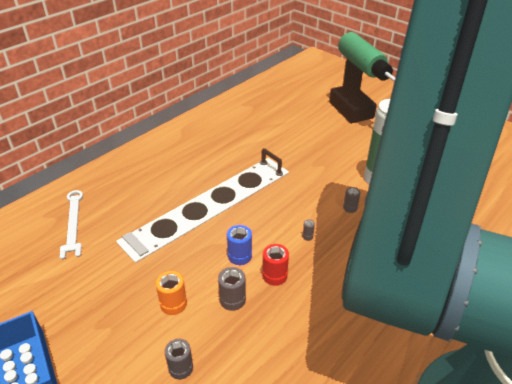

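Top view: the dark grey sockets are at about (173,236), (118,249), (303,240) and (255,234). The coloured decoys are orange (145,209), blue (205,211) and red (208,242). The pads are at (187..268, 157..163), with the handle at the right end (294,165). By size, d is (173,236), c (118,249), b (303,240) and a (255,234). I'll measure these and confirm with a crop.

```bash
cat > h.py <<'E'
import numpy as np, cv2
from cell import r
def cam(n,s=None):
    c=r.get_calibration(n)
    K=np.array([[c["fx"],0,c["cx"]],[0,c["fy"],c["cy"]],[0,0,1]])
    if n!="wrist": return K,c["extrinsics"]
    T=np.eye(4);T[:3,:3]=s["eef_rot"];T[:3,3]=s["ee_pos"]
    return K,T@c["tool_from_camera"]
def ray(K,T,uv,z):
    d=T[:3,:3]@np.linalg.solve(K,[uv[0],uv[1],1.]);o=T[:3,3]
    return o+d*(z-o[2])/d[2]
def proj(K,T,p):
    q=K@(T[:3,:3].T@(np.asarray(p)-T[:3,3]));return q[:2]/q[2]
def blobs(m,amin):
    n,_,st,ce=cv2.connectedComponentsWithStats(m.astype(np.uint8));
    return [(st[i],ce[i]) for i in range(1,n) if st[i,4]>=amin]
E
python3 - <<'E'
from h import *
im=cv2.imread("pics/top0.png");K,T=cam("top")
h=cv2.cvtColor(im,cv2.COLOR_BGR2HSV)
m=(h[...,2]<75)
m[:140]=0;m[265:]=0;m[:,:95]=0;m[:,335:]=0
for st,ce in blobs(m,15): print("dark",st,ce.round(1),ray(K,T,ce,.009).round(4),ray(K,T,ce,.03).round(4))
m=(h[...,1]<90)&(h[...,2]<110);m[:195]=0;m[265:]=0;m[:,:95]=0;m[:,335:]=0
for st,ce in blobs(m,15): print("grey",st,ce.round(1),ray(K,T,ce,.03).round(4))
cv2.imwrite("pics/crop0.png",cv2.resize(im[140:270,100:320],None,fx=3.5,fy=3.5,interpolation=cv2.INTER_CUBIC))
E
```

```text
dark [179 149  17  16 213] [186.7 156.5] [0.6496 0.0701 0.009 ] [0.6442 0.0668 0.03  ]
dark [206 151  17  16 211] [213.7 158.5] [ 0.642  -0.0044  0.009 ] [ 0.6367 -0.0062  0.03  ]
dark [233 153  17  16 210] [240.7 160.5] [ 0.6346 -0.0786  0.009 ] [ 0.6295 -0.079   0.03  ]
dark [290 152   5  24  43] [292.4 162.7] [ 0.6254 -0.2206  0.009 ] [ 0.6205 -0.2182  0.03  ]
dark [260 155  17  16 216] [268.  162.6] [ 0.6272 -0.1535  0.009 ] [ 0.6223 -0.1524  0.03  ]
dark [139 205   9   8  52] [143.1 208.7] [0.5073 0.1875 0.009 ] [0.5047 0.1818 0.03  ]
dark [200 207   8   8  54] [203.6 210.6] [0.4984 0.024  0.009 ] [0.496  0.0216 0.03  ]
dark [168 231   9   9  62] [172. 235.] [0.4346 0.1089 0.009 ] [0.4335 0.1048 0.03  ]
dark [177 230   8  14  42] [181.2 236.5] [0.4303 0.084  0.009 ] [0.4293 0.0804 0.03  ]
dark [296 235  12  10  88] [301.2 239.7] [ 0.4145 -0.2355  0.009 ] [ 0.4138 -0.2328  0.03  ]
dark [204 238   8   9  57] [207.4 242. ] [0.4141 0.0144 0.009 ] [0.4134 0.0122 0.03  ]
dark [120 243   9  13  70] [124.5 248.8] [0.4012 0.2348 0.009 ] [0.4007 0.2282 0.03  ]
dark [113 246   7   7  37] [115.7 248.8] [0.4015 0.2581 0.009 ] [0.401 0.251 0.03 ]
grey [208 202   8  19  22] [212.2 211. ] [ 0.4943 -0.001   0.03  ]
grey [139 205   9   9  67] [142.9 208.9] [0.5041 0.1824 0.03  ]
grey [199 207  10   9  71] [203.7 210.8] [0.4954 0.0215 0.03  ]
grey [165 227  20  18 202] [174.8 235.2] [0.433  0.0974 0.03  ]
grey [252 231   6   8  40] [254.4 234.4] [ 0.4304 -0.111   0.03  ]
grey [296 234  13  11 117] [302.3 239.2] [ 0.4152 -0.2359  0.03  ]
grey [203 237  10  10  72] [207.2 241.9] [0.4136 0.0127 0.03  ]
grey [110 242  19  14 187] [119.8 249. ] [0.4004 0.2405 0.03  ]
```

View pics/crop0.png

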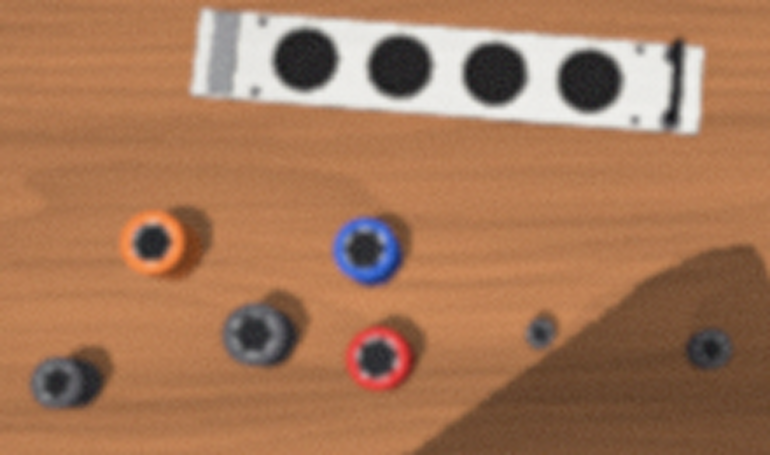

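The crop confirms d, the large grey socket in the middle, with c, b and a in descending size and the coloured ones excluded. The handle is at the right (−y) end. Next I compute positions from the mouth centres at top height.

```bash
python3 - <<'E'
from h import *
K,T=cam("top")
Ks,Ts=cam("side")
for n,uv,z in (("d",(173.1,235.4),.064),("c",(116.3,249.1),.056),("b",(303.1,239.4),.048),("a",(254.6,234.6),.04),("can",(366,233),.19)):
    p=ray(K,T,uv,z);print(n,p.round(4),"side px",proj(Ks,Ts,p).round(0))
E
```

```text
d [0.4307 0.0952 0.064 ] side px [232. 276.]
c [0.3997 0.2408 0.056 ] side px [178. 348.]
b [ 0.4139 -0.2355  0.048 ] side px [352. 191.]
a [ 0.4293 -0.1115  0.04  ] side px [309. 222.]
can [ 0.4197 -0.356   0.19  ] side px [394. 107.]
```

Call:
{"op": "servo_tool", "data": {"jaw": [0.085,0.085,0.085,0.085,0.085,0.085,0.085,0.085], "delta_pos": [[0,0,0.03],[0,0,0.03],[0,0,0.03],[0,0.05,0.03],[0,0.1,0.03],[0.04,0.15,0.03],[0.08,0.2,0.03],[0.1,0.26,0.03]], "twist": [0.17,0.35,0.52,0.7,0.87,1.04,1.206,1.206]}}

```text
time: 1.1
ee_pos: [0.3685, -0.2788, 0.4346]
eef_rot: [[-0.1, 0.995, 0.001], [0.995, 0.1, -0.0], [-0.0, 0.001, -1.0]]
ft_force: [1.4, 0.1, 0.5]
finger_gap: 0.996
gripper_force: 0.0
```

Call:
{"op": "servo_tool", "data": {"jaw": [0.085,0.085,0.085,0.085,0.085,0.085,0.085,0.085], "delta_pos": [[0.01,0.05,0],[0.02,0.1,0],[0.03,0.15,0],[0.04,0.2,0],[0.05,0.25,-0.02],[0.06,0.3,-0.04],[0.062,0.35,-0.06],[0.062,0.374,-0.08]], "twist": [0,0,0,0,0,0,0,0]}}

```text
time: 2.1
ee_pos: [0.4289, 0.0962, 0.3539]
eef_rot: [[-0.101, 0.995, -0.0], [0.995, 0.101, 0.0], [0.0, -0.0, -1.0]]
ft_force: [1.0, -0.3, -0.6]
finger_gap: 0.997
gripper_force: 0.0
```

```bash
cat >> h.py <<'E'
def look(name):
    s=r.state();im=r.capture("wrist")[:,:,::-1].copy();cv2.imwrite(f"pics/{name}.png",im)
    return s,im,*cam("wrist",s)
def sock(name,guess,H,col=None):
    """top-rim of socket: grey blob near guess, radius from H; mouth = dark blob"""
    s,im,K,T=look(name);u=proj(K,T,[*guess,H])
    print("tcp",s["ee_pos"].round(4),"expected px",u.round(0))
    hsv=cv2.cvtColor(im,cv2.COLOR_BGR2HSV)
    for thr in (40,50,60):
        for st,ce in blobs(hsv[...,2]<thr,60):
            if np.linalg.norm(ce-u)<60: print(thr,st,ce.round(1),ray(K,T,ce,H).round(4))
    return im,u
E
python3 -c "
from h import *
sock('d1',(.4307,.0952),.064)"
```

```text
tcp [0.4289 0.0962 0.3539] expected px [261. 183.]
```

View pics/d1.png

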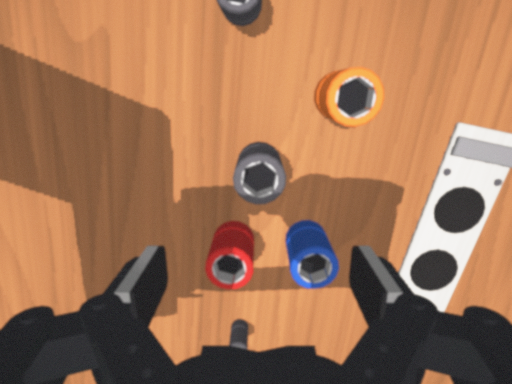

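Wrist view: d's rim is centred at about (260,178), against an expected (261,183), so about 4 mm off in y. The decoys stand clear of the finger line. I'll fit the grey rim by colour and convert it.

```bash
python3 -c "
from h import *
s=r.state();K,T=cam('wrist',s);im=cv2.imread('pics/d1.png')
g=cv2.medianBlur(cv2.cvtColor(im,cv2.COLOR_BGR2GRAY),3)[120:230,200:320]
c=cv2.HoughCircles(g,cv2.HOUGH_GRADIENT,1,20,param1=80,param2=10,minRadius=20,maxRadius=32)
for u,v,R in c[0][:4]: print(u+200,v+120,R,ray(K,T,(u+200,v+120),.064).round(4))
print('expected R',317*.023/(T[2,3]-.064))
print(ray(K,T,(260,178),.064))
for uv in ((460,210),(434,270)): print(ray(K,T,uv,.009))
"
```

```text
257.5 178.5 25.4 [0.4254 0.101  0.064 ]
expected R 28.320200976998144
[0.42743617 0.10166332 0.064     ]
[0.64247481 0.07266125 0.009     ]
[ 0.63451235 -0.00082309  0.009     ]
```

```bash
python3 - <<'E'
from h import *
im=cv2.imread("pics/side0.png");K,T=cam("side")
h=cv2.cvtColor(im,cv2.COLOR_BGR2HSV);m=h[...,2]<70
m[:160]=0;m[390:]=0;m[:,:120]=0;m[:,345:]=0
for st,ce in blobs(m,40): print(st,ce.round(1),[ray(K,T,ce,z)[:2].round(4) for z in(.009,.04,.048,.056,.064)])
E
```

```text
[343 281   2  26  41] [343.6 293.3] [array([ 0.2924, -0.0386]), array([ 0.2817, -0.0167]), array([ 0.2789, -0.011 ]), array([ 0.2761, -0.0054]), array([0.2733, 0.0003])]
```

```bash
python3 - <<'E'
from h import *
im=cv2.imread("pics/side0.png");K,T=cam("side")
h=cv2.cvtColor(im,cv2.COLOR_BGR2HSV)
m=(h[...,2]<95)&(h[...,1]<110)
m[:150]=0;m[:,:120]=0;m[:,365:]=0
for st,ce in blobs(m,40): print(st,ce.round(1),[ray(K,T,ce,z)[:2].round(4) for z in(.009,.04,.048,.056,.064)])
# mouths by eye from side0, at top height
for n,uv,z in (("d",(232,274),.064),("c",(178,348),.056),("b",(352,191),.048),("a",(309,222),.04)): print(n,ray(K,T,uv,z).round(4))
print([h[v,u].tolist() for u,v in ((164,228),(195,211),(223,195),(250,180),(232,274))])
E
```

```text
[240 174  21  13 221] [249.4 180. ] [array([ 0.6237, -0.1523]), array([ 0.5983, -0.1253]), array([ 0.5917, -0.1184]), array([ 0.5851, -0.1114]), array([ 0.5785, -0.1044])]
[212 188  22  14 235] [222.9 194.9] [array([ 0.6313, -0.0777]), array([ 0.6055, -0.054 ]), array([ 0.5988, -0.0479]), array([ 0.5922, -0.0418]), array([ 0.5855, -0.0357])]
[344 191  16  22 242] [351.1 202. ] [array([ 0.4173, -0.2447]), array([ 0.401 , -0.2136]), array([ 0.3968, -0.2056]), array([ 0.3926, -0.1975]), array([ 0.3884, -0.1895])]
[183 204  24  15 256] [194.4 211.1] [array([ 0.6385, -0.0029]), array([0.6124, 0.0175]), array([0.6056, 0.0227]), array([0.5989, 0.028 ]), array([0.5922, 0.0332])]
[342 208  23 108 981] [353.6 279. ] [array([ 0.2975, -0.0769]), array([ 0.2865, -0.0532]), array([ 0.2837, -0.0471]), array([ 0.2809, -0.041 ]), array([ 0.278 , -0.0349])]
[152 220  24  17 316] [163.5 228.3] [array([0.6467, 0.0713]), array([0.6202, 0.0884]), array([0.6134, 0.0928]), array([0.6065, 0.0972]), array([0.5997, 0.1016])]
[304 227   9   9  60] [307.8 231.2] [array([ 0.4317, -0.1155]), array([ 0.4148, -0.090
[... 699 characters left out ...]
, 0.1259]), array([0.4177, 0.13  ])]
[237 284   8  16  55] [241.3 291.9] [array([0.4263, 0.0795]), array([0.4096, 0.0962]), array([0.4053, 0.1005]), array([0.401 , 0.1048]), array([0.3966, 0.1091])]
[172 348  12   9  80] [177.4 351.7] [array([0.4201, 0.2305]), array([0.4036, 0.2405]), array([0.3994, 0.2431]), array([0.3952, 0.2457]), array([0.3909, 0.2482])]
[167 353  25  26 349] [180.5 366.9] [array([0.397 , 0.2442]), array([0.3816, 0.2536]), array([0.3776, 0.256 ]), array([0.3737, 0.2584]), array([0.3697, 0.2609])]
d [0.4334 0.0932 0.064 ]
c [0.3992 0.2411 0.056 ]
b [ 0.4144 -0.2346  0.048 ]
a [ 0.4283 -0.111   0.04  ]
[[14, 84, 91], [13, 88, 93], [12, 82, 90], [13, 88, 90], [17, 29, 166]]
```

Call:
{"op": "servo_tool", "data": {"jaw": [0.085,0.085,0.085,0.085], "delta_pos": [[0,0,-0.03],[0,0,-0.06],[0,0,-0.075],[0,0,-0.075]], "twist": [0,0,0,0]}}

```text
time: 2.65
ee_pos: [0.4286, 0.0936, 0.2788]
eef_rot: [[-0.099, 0.995, -0.003], [0.995, 0.099, -0.0], [0.0, -0.003, -1.0]]
ft_force: [0.7, 0.4, 0.4]
finger_gap: 0.993
gripper_force: 0.0
```

```bash
python3 -c "
from h import *
s,im,K,T=look('d2');print(s['ee_pos'],proj(K,T,(.430,.097,.064)))
for z in (.045,): print('grasp pt px',proj(K,T,s['ee_pos']+s['eef_rot'][:,2]*.155))
g=cv2.medianBlur(cv2.cvtColor(im,cv2.COLOR_BGR2GRAY),3)[100:300,180:340]
R0=317*.023/(T[2,3]-.064);print(R0)
c=cv2.HoughCircles(g,cv2.HOUGH_GRADIENT,1,20,param1=80,param2=10,minRadius=int(R0*.8),maxRadius=int(R0*1.15))
for u,v,R in c[0][:4]: print(u+180,v+100,R,ray(K,T,(u+180,v+100),.064).round(4))
"
```

```text
[0.42859824 0.09360328 0.2787957 ] [262.47883495 210.85143015]
grasp pt px [258.87609263 267.34428544]
39.542480083846044
260.5 208.5 34.2 [0.4286 0.0984 0.064 ]
259.5 186.5 32.0 [0.4266 0.1127 0.064 ]
315.5 221.5 37.7 [0.4641 0.0931 0.064 ]
322.5 284.5 33.0 [0.4758 0.0478 0.064 ]
```

View pics/d2.png

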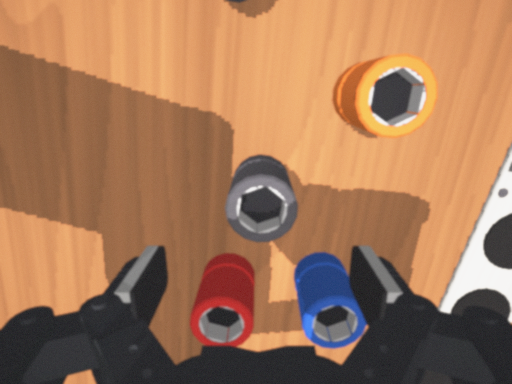

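Rim of d is now at about (261,207), giving (0.429, 0.098). That agrees with top and side to about 2 mm. Descend and grip.

Call:
{"op": "servo_tool", "data": {"jaw": [0.085,0.085,0.085,0.085,0.03,0.03,0.03,0.03], "delta_pos": [[0.001,0.003,-0.03],[0.001,0.003,-0.06],[0.001,0.003,-0.079],[0.001,0.003,-0.079],[0.001,0.003,-0.079],[0.001,0.003,-0.079],[0.001,0.003,-0.079],[0.001,0.003,-0.079]], "twist": [0,0,0,0,0,0,0,0]}}

```text
time: 3.7
ee_pos: [0.4304, 0.097, 0.2018]
eef_rot: [[-0.099, 0.995, 0.001], [0.995, 0.099, 0.0], [-0.0, 0.001, -1.0]]
ft_force: [-1.6, -0.7, 9.2]
finger_gap: 0.523
gripper_force: 59.9
```

Call:
{"op": "servo_tool", "data": {"jaw": [0.03,0.03,0.03,0.03,0.03,0.03,0.03,0.03], "delta_pos": [[0,0,0.02],[0,0,0.05],[0,0,0.09],[0.02,-0.03,0.1],[0.06,-0.08,0.1],[0.1,-0.13,0.1],[0.14,-0.18,0.1],[0.18,-0.23,0.1]], "twist": [0,0,0,0,0,0,0,0]}}

```text
time: 4.7
ee_pos: [0.6068, -0.1298, 0.3005]
eef_rot: [[-0.099, 0.995, -0.001], [0.995, 0.099, 0.001], [0.001, -0.001, -1.0]]
ft_force: [0.6, 1.3, -5.1]
finger_gap: 0.52
gripper_force: 63.4
```

Call:
{"op": "servo_tool", "data": {"jaw": [0.03,0.03,0.03,0.03,0.03,0.03], "delta_pos": [[0.015,-0.02,0],[0.015,-0.02,-0.02],[0.015,-0.02,-0.04],[0.015,-0.02,-0.05],[0.015,-0.02,-0.05],[0.015,-0.02,-0.05]], "twist": [0,0,0,0,0,0]}}

```text
time: 5.45
ee_pos: [0.6217, -0.1482, 0.2514]
eef_rot: [[-0.099, 0.995, 0.001], [0.995, 0.099, -0.0], [-0.0, 0.001, -1.0]]
ft_force: [0.2, -0.1, -4.4]
finger_gap: 0.525
gripper_force: 63.3
```

```bash
python3 -c "
from h import *
s,im,K,T=look('d3');print(s['ee_pos'],s['finger_gap'])
for p in ((.6255,-.153),(.633,-.078),(.6403,-.0037),(.648,.0707)): print(proj(K,T,(*p,.009)).round(0))
h=cv2.cvtColor(im,cv2.COLOR_BGR2HSV)
for st,ce in blobs(h[...,2]<60,300): print(st,ce.round(1),ray(K,T,ce,.009).round(4))
for n in ('top','side'): cv2.imwrite(f'pics/{n}1.png',r.capture(n)[:,:,::-1])
"
```

```text
[ 0.62166986 -0.14820534  0.251391  ] 0.5247870447567494
[263. 207.]
[286. 100.]
[315. -32.]
[ 353. -201.]
[ 276    0   72   23 1136] [311.4   8.6] [ 0.6411 -0.0244  0.009 ]
[ 246   61   78   82 4976] [284.4 101.6] [ 0.6318 -0.079   0.009 ]
[ 223  174   74   42 1520] [262.6 191.1] [ 0.624  -0.1409  0.009 ]
[    0   202   512   182 35698] [258.  331.3] [ 0.6328 -0.2618  0.009 ]
[ 226  255   63   43 1807] [257.5 276. ] [ 0.6272 -0.2099  0.009 ]
```

View pics/d3.png

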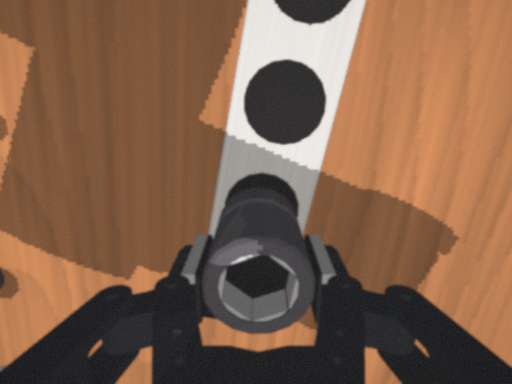

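View pics/side1.png

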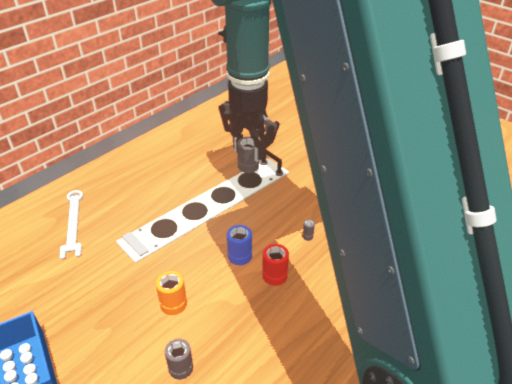

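Pad "c" measures (0.632, −0.079) from the wrist, so pad "d" is at about (0.625, −0.153). The held socket's rim is centred at about (258,287). I'll compute the in-hand offset.

```bash
python3 -c "
from h import *
s=r.state();K,T=cam('wrist',s);print(s['ee_pos'],s['time'])
im=cv2.imread('pics/d3.png')
g=cv2.medianBlur(cv2.cvtColor(im,cv2.COLOR_BGR2GRAY),3)[220:345,180:340]
c=cv2.HoughCircles(g,cv2.HOUGH_GRADIENT,1,15,param1=60,param2=10,minRadius=42,maxRadius=62)
for u,v,R in c[0][:4]: print(u+180,v+220,R,ray(K,T,(u+180,v+220),.1136).round(4))
print(ray(K,T,(258,286),.1136))
"
```

```text
[ 0.62172929 -0.1482798   0.25156605] 5.6
258.5 272.5 61.4 [ 0.6209 -0.1401  0.1136]
244.5 284.5 43.6 [ 0.6159 -0.1461  0.1136]
270.5 284.5 44.8 [ 0.6262 -0.1451  0.1136]
257.5 295.5 42.3 [ 0.6215 -0.1507  0.1136]
[ 0.62131229 -0.14625662  0.1136    ]
```

Call:
{"op": "servo_tool", "data": {"jaw": [0.03,0.03,0.03,0.03,0.03,0.03], "delta_pos": [[0.0035,-0.006,0],[0.0035,-0.006,-0.015],[0.0035,-0.006,-0.03],[0.0035,-0.006,-0.038],[0.0035,-0.006,-0.04],[0.0035,-0.006,-0.04]], "twist": [0,0,0,0,0,0]}}

```text
time: 6.35
ee_pos: [0.6239, -0.1539, 0.211]
eef_rot: [[-0.099, 0.995, -0.003], [0.995, 0.099, 0.001], [0.001, -0.003, -1.0]]
ft_force: [-4.6, 0.8, 5.2]
finger_gap: 0.525
gripper_force: 64.4
```

Call:
{"op": "servo_tool", "data": {"jaw": [0.075,0.075,0.075,0.075,0.075,0.075,0.085,0.085], "delta_pos": [[0,0,0],[0,0,0],[0,0,0],[0,0,0.02],[0,0,0.05],[0,0,0.09],[0,0,0.12],[0,0,0.12]], "twist": [0,0,0,0,0,0,0,0]}}

```text
time: 7.35
ee_pos: [0.6261, -0.1546, 0.3336]
eef_rot: [[-0.099, 0.995, 0.006], [0.995, 0.099, -0.002], [-0.003, 0.005, -1.0]]
ft_force: [0.1, 0.0, 0.2]
finger_gap: 0.997
gripper_force: 0.0
```

```bash
python3 -c "
from h import *
s,im,K,T=look('d4');print(s['ee_pos'],proj(K,T,(.625,-.1533,.009)))
top=r.capture('top')[:,:,::-1];cv2.imwrite('pics/top2.png',top)
cv2.imwrite('pics/d4v.png',np.hstack([im[100:384,130:400],cv2.resize(top[140:200,240:310],(330,284))]))
"
```

```text
[ 0.6260694  -0.15463728  0.3336116 ] [255.59641152 168.90031028]
```

View pics/d4v.png

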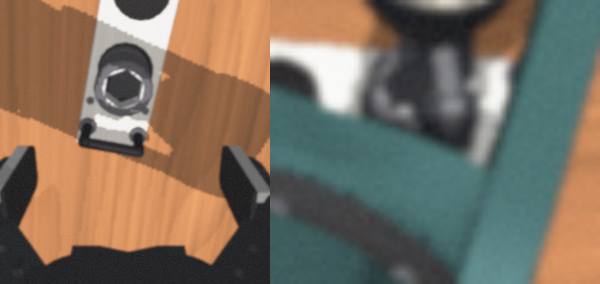

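```bash
python3 -c "
from h import *
s=r.state();K,T=cam('wrist',s);im=cv2.imread('pics/d4.png')
print('d',ray(K,T,(254,189),.073).round(4))
h=cv2.cvtColor(im,cv2.COLOR_BGR2HSV)
for st,ce in blobs(h[...,2]<75,150): print(st,ce.round(1),ray(K,T,ce,.009).round(4))
"
```

```text
d [ 0.621  -0.1507  0.073 ]
[ 260    0   61   31 1427] [290.1  12.4] [ 0.6372 -0.0172  0.009 ]
[ 244   60   56   59 2610] [271.4  88.9] [ 0.6286 -0.0781  0.009 ]
[ 15  90  40  25 718] [ 36.  101.4] [ 0.4222 -0.1092  0.009 ]
[229 144  53  33 857] [256.6 156.5] [ 0.6216 -0.1394  0.009 ]
[237 171  33  30 692] [252.8 186. ] [ 0.6207 -0.1685  0.009 ]
[  9 214  47  39 941] [ 35.5 230.1] [ 0.4076 -0.2363  0.009 ]
[209 222  65  35 856] [240.6 242.5] [ 0.614  -0.2298  0.009 ]
[    0   247   512   137 32296] [255.8 342.1] [ 0.6416 -0.3538  0.009 ]
```

Call:
{"op": "servo_tool", "data": {"jaw": [0.085,0.085,0.085,0.085,0.085,0.085,0.085,0.085], "delta_pos": [[-0.03,0.05,0],[-0.06,0.1,0],[-0.09,0.15,0],[-0.12,0.2,0],[-0.15,0.25,0],[-0.18,0.3,0],[-0.2,0.35,0],[-0.22,0.38,-0.02]], "twist": [0,0,0,0,0,0,0,0]}}

```text
time: 8.45
ee_pos: [0.4041, 0.2277, 0.3103]
eef_rot: [[-0.1, 0.995, 0.001], [0.995, 0.1, 0.001], [0.001, 0.001, -1.0]]
ft_force: [1.3, -0.3, -0.4]
finger_gap: 0.997
gripper_force: 0.0
```

Call:
{"op": "servo_tool", "data": {"jaw": [0.085,0.085,0.085,0.085], "delta_pos": [[-0.006,0.015,-0.03],[-0.006,0.015,-0.04],[-0.006,0.015,-0.04],[-0.006,0.015,-0.04]], "twist": [0,0,0,0]}}

```text
time: 8.95
ee_pos: [0.3997, 0.2402, 0.2711]
eef_rot: [[-0.098, 0.995, 0.001], [0.995, 0.098, 0.0], [0.0, 0.001, -1.0]]
ft_force: [0.3, -0.1, 0.4]
finger_gap: 0.993
gripper_force: 0.0
```

```bash
python3 -c "
from h import *
s,im,K,T=look('c1');print(s['ee_pos'],proj(K,T,(.3995,.2405,.056)))
top=r.capture('top')[:,:,::-1];cv2.imwrite('pics/top3.png',top)
cv2.imwrite('pics/c1v.png',np.hstack([im[100:300,130:400],cv2.resize(top[135:195,165:310],(483,200))]))
"
```

```text
[0.39966326 0.2402029  0.27110247] [258.18437022 215.02757685]
```

View pics/c1v.png

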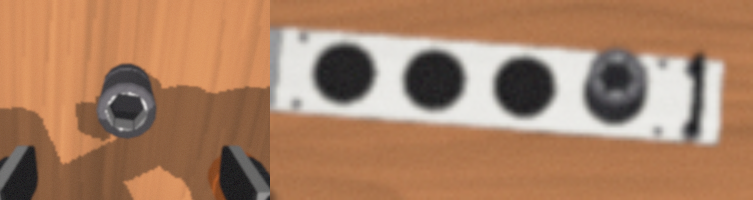

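Left: c's rim is at (256,207), about 5 px above the prediction. Right: d stands upright, centred on the pad beside the handle. Now grip c.

Call:
{"op": "servo_tool", "data": {"jaw": [0.085,0.085,0.085,0.085,0.02,0.02,0.02,0.02], "delta_pos": [[-0.001,0.003,-0.03],[-0.001,0.003,-0.06],[-0.001,0.003,-0.077],[-0.001,0.003,-0.077],[-0.001,0.003,-0.077],[-0.001,0.003,-0.077],[-0.001,0.003,-0.077],[-0.001,0.003,-0.077]], "twist": [0,0,0,0,0,0,0,0]}}

```text
time: 10.05
ee_pos: [0.3982, 0.2439, 0.1947]
eef_rot: [[-0.099, 0.995, 0.001], [0.995, 0.099, 0.001], [0.0, 0.002, -1.0]]
ft_force: [-1.1, -1.2, 7.1]
finger_gap: 0.428
gripper_force: 59.3
```

Call:
{"op": "servo_tool", "data": {"jaw": [0.02,0.02,0.02,0.02,0.02,0.02,0.02,0.02], "delta_pos": [[0,0,0.02],[0,0,0.06],[0,0,0.1],[0.03,-0.04,0.11],[0.07,-0.09,0.11],[0.1,-0.14,0.11],[0.13,-0.19,0.11],[0.17,-0.23,0.11]], "twist": [0,0,0,0,0,0,0,0]}}

```text
time: 11.05
ee_pos: [0.5677, 0.0118, 0.3037]
eef_rot: [[-0.098, 0.995, -0.002], [0.995, 0.098, 0.0], [0.0, -0.001, -1.0]]
ft_force: [1.1, -0.2, -2.6]
finger_gap: 0.428
gripper_force: 60.6
```

Call:
{"op": "servo_tool", "data": {"jaw": [0.02,0.02,0.02,0.02,0.02,0.02,0.02,0.02], "delta_pos": [[0.03,-0.045,0],[0.064,-0.091,0],[0.064,-0.091,-0.04],[0.064,-0.091,-0.07],[0.064,-0.091,-0.09],[0.064,-0.091,-0.097],[0.064,-0.091,-0.099],[0.064,-0.091,-0.099]], "twist": [0,0,0,0,0,0,0,0]}}

```text
time: 12.05
ee_pos: [0.6323, -0.0772, 0.2055]
eef_rot: [[-0.099, 0.995, 0.001], [0.995, 0.099, -0.0], [-0.0, 0.001, -1.0]]
ft_force: [0.7, 1.1, -1.7]
finger_gap: 0.434
gripper_force: 60.8
```

Not in contact yet, so 1.5 mm further down and 1 mm in −y, then release and rise.

Call:
{"op": "servo_tool", "data": {"jaw": [0.02,0.02,0.065,0.065,0.065,0.065,0.085,0.085], "delta_pos": [[0,-0.001,-0.001],[0,-0.001,-0.0015],[0,-0.001,-0.0015],[0,-0.001,-0.0015],[0,-0.001,-0.0015],[0,-0.001,0.03],[0,-0.001,0.08],[0,-0.001,0.12]], "twist": [0,0,0,0,0,0,0,0]}}

```text
time: 13.05
ee_pos: [0.6321, -0.0783, 0.3265]
eef_rot: [[-0.099, 0.995, 0.001], [0.995, 0.099, -0.0], [-0.0, 0.001, -1.0]]
ft_force: [1.3, -0.2, -0.4]
finger_gap: 0.997
gripper_force: 0.0
```

```bash
python3 -c "
from h import *
s,im,K,T=look('c2');print(s['ee_pos'],proj(K,T,(.632,-.0787,.065)))
"
```

```text
[ 0.63205263 -0.07829145  0.3264579 ] [258.08027998 192.50444764]
```

Call:
{"op": "servo_tool", "data": {"jaw": [0.085,0.085,0.085,0.085,0.085,0.085,0.085,0.085], "delta_pos": [[-0.04,-0.02,0],[-0.08,-0.05,0],[-0.12,-0.08,0],[-0.16,-0.1,0],[-0.19,-0.12,-0.01],[-0.21,-0.14,-0.03],[-0.217,-0.156,-0.05],[-0.217,-0.156,-0.055]], "twist": [0,0,0,0,0,0,0,0]}}

```text
time: 14.1
ee_pos: [0.4142, -0.2348, 0.2688]
eef_rot: [[-0.097, 0.995, -0.001], [0.995, 0.097, 0.001], [0.001, -0.001, -1.0]]
ft_force: [-0.6, -0.3, -0.0]
finger_gap: 0.992
gripper_force: 0.0
```

```bash
python3 -c "
from h import *
a=cv2.imread('pics/c2.png')
s,im,K,T=look('b1');print(s['ee_pos'],proj(K,T,(.414,-.235,.048)))
cv2.imwrite('pics/b1v.png',np.hstack([im[50:350,130:400],a[50:350,130:400]]))
"
```

```text
[ 0.41415502 -0.23475505  0.26882867] [258.7585064  212.69711824]
```

View pics/b1v.png

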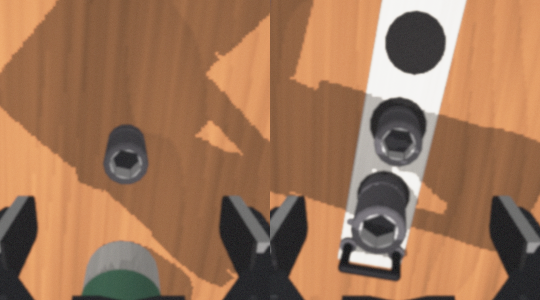

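b's rim is at (256,210), matching the prediction within 3 px. c and d stand on their pads. Grip b.

Call:
{"op": "servo_tool", "data": {"jaw": [0.085,0.085,0.085,0.085,0.015,0.015,0.015,0.015], "delta_pos": [[-0.001,0.002,-0.03],[-0.001,0.002,-0.06],[-0.001,0.002,-0.08],[-0.001,0.002,-0.08],[-0.001,0.002,-0.08],[-0.001,0.002,-0.08],[-0.001,0.002,-0.08],[-0.001,0.002,-0.08]], "twist": [0,0,0,0,0,0,0,0]}}

```text
time: 15.15
ee_pos: [0.4141, -0.2324, 0.1906]
eef_rot: [[-0.099, 0.995, 0.001], [0.995, 0.099, -0.001], [-0.001, 0.001, -1.0]]
ft_force: [-0.5, 1.7, 7.9]
finger_gap: 0.336
gripper_force: 58.6
```

Call:
{"op": "servo_tool", "data": {"jaw": [0.015,0.015,0.015,0.015,0.015,0.015,0.015,0.015], "delta_pos": [[0,0,0.02],[0,0,0.06],[0,0,0.11],[0.04,0.04,0.13],[0.08,0.08,0.13],[0.12,0.12,0.13],[0.16,0.16,0.13],[0.2,0.2,0.13]], "twist": [0,0,0,0,0,0,0,0]}}

```text
time: 16.15
ee_pos: [0.6147, -0.0307, 0.3199]
eef_rot: [[-0.099, 0.995, -0.0], [0.995, 0.099, -0.0], [-0.0, -0.0, -1.0]]
ft_force: [0.9, -1.2, -1.7]
finger_gap: 0.332
gripper_force: 59.5
```

Call:
{"op": "servo_tool", "data": {"jaw": [0.015,0.015,0.015,0.015,0.015,0.015,0.015,0.015], "delta_pos": [[0.025,0.0275,0],[0.025,0.0275,-0.04],[0.025,0.0275,-0.08],[0.025,0.0275,-0.1],[0.025,0.0275,-0.112],[0.025,0.0275,-0.118],[0.025,0.0275,-0.12],[0.025,0.0275,-0.12]], "twist": [0,0,0,0,0,0,0,0]}}

```text
time: 17.15
ee_pos: [0.6392, -0.0048, 0.2004]
eef_rot: [[-0.099, 0.995, 0.001], [0.995, 0.099, -0.0], [-0.0, 0.001, -1.0]]
ft_force: [0.8, -0.6, -1.5]
finger_gap: 0.332
gripper_force: 59.6
```

Call:
{"op": "servo_tool", "data": {"jaw": [0.015,0.015,0.06,0.06,0.06,0.06,0.085,0.085], "delta_pos": [[0,0.001,-0.001],[0,0.001,-0.001],[0,0.001,-0.001],[0,0.001,-0.001],[0,0.001,-0.001],[0,0.001,0.03],[0,0.001,0.08],[0,0.001,0.12]], "twist": [0,0,0,0,0,0,0,0]}}

```text
time: 18.15
ee_pos: [0.639, -0.0037, 0.3212]
eef_rot: [[-0.099, 0.995, 0.001], [0.995, 0.099, -0.0], [-0.0, 0.001, -1.0]]
ft_force: [0.4, -0.2, -0.1]
finger_gap: 0.997
gripper_force: 0.0
```

```bash
python3 -c "
from h import *
s,im,K,T=look('b2');print(s['ee_pos'],proj(K,T,(.6397,-.004,.057)))
"
```

```text
[ 0.63900838 -0.00372077  0.32123742] [259.15435984 191.36978443]
```

Call:
{"op": "servo_tool", "data": {"jaw": [0.085,0.085,0.085,0.085,0.085,0.085,0.085,0.085], "delta_pos": [[-0.04,-0.02,0],[-0.08,-0.04,0],[-0.12,-0.06,0],[-0.16,-0.08,0],[-0.19,-0.095,-0.01],[-0.21,-0.106,-0.03],[-0.211,-0.106,-0.05],[-0.211,-0.106,-0.055]], "twist": [0,0,0,0,0,0,0,0]}}

```text
time: 19.2
ee_pos: [0.4272, -0.1097, 0.2638]
eef_rot: [[-0.098, 0.995, -0.002], [0.995, 0.098, 0.001], [0.001, -0.002, -1.0]]
ft_force: [0.5, -0.4, 0.1]
finger_gap: 0.993
gripper_force: 0.0
```

```bash
python3 -c "
from h import *
a=cv2.imread('pics/b2.png')
s,im,K,T=look('a1');print(s['ee_pos'],proj(K,T,(.429,-.1113,.04)))
cv2.imwrite('pics/a1v.png',np.hstack([im[50:350,130:400],a[50:350,130:400]]))
"
```

```text
[ 0.42718943 -0.10968971  0.26379181] [261.72154704 213.18091941]
```

View pics/a1v.png

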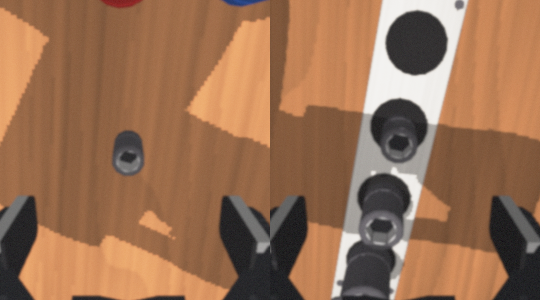

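a's rim is at (258,207), so a is at about (0.4275, −0.1085). b stands on its pad. Grip a.

Call:
{"op": "servo_tool", "data": {"jaw": [0.085,0.085,0.085,0.085,0.01,0.01,0.01,0.01], "delta_pos": [[0,0.001,-0.03],[0,0.001,-0.06],[0,0.001,-0.08],[0,0.001,-0.08],[0,0.001,-0.08],[0,0.001,-0.08],[0,0.001,-0.08],[0,0.001,-0.08]], "twist": [0,0,0,0,0,0,0,0]}}

```text
time: 20.25
ee_pos: [0.4281, -0.1088, 0.1854]
eef_rot: [[-0.099, 0.995, 0.001], [0.995, 0.099, -0.0], [-0.001, 0.001, -1.0]]
ft_force: [-1.1, 0.5, 8.1]
finger_gap: 0.236
gripper_force: 58.3
```

Call:
{"op": "servo_tool", "data": {"jaw": [0.01,0.01,0.01,0.01,0.01,0.01,0.01,0.01], "delta_pos": [[0,0,0.02],[0,0,0.06],[0,0,0.11],[0.04,0.035,0.13],[0.08,0.07,0.13],[0.12,0.105,0.13],[0.16,0.14,0.13],[0.2,0.17,0.13]], "twist": [0,0,0,0,0,0,0,0]}}

```text
time: 21.25
ee_pos: [0.6286, 0.0628, 0.3146]
eef_rot: [[-0.099, 0.995, -0.001], [0.995, 0.099, -0.0], [0.0, -0.001, -1.0]]
ft_force: [-0.4, 0.0, -1.2]
finger_gap: 0.234
gripper_force: 58.9
```

Call:
{"op": "servo_tool", "data": {"jaw": [0.01,0.01,0.01,0.01,0.01,0.01,0.01,0.01], "delta_pos": [[0.0185,0.0085,0],[0.0185,0.0085,-0.04],[0.0185,0.0085,-0.08],[0.0185,0.0085,-0.1],[0.0185,0.0085,-0.112],[0.0185,0.0085,-0.118],[0.0185,0.0085,-0.12],[0.0185,0.0085,-0.12]], "twist": [0,0,0,0,0,0,0,0]}}

```text
time: 22.25
ee_pos: [0.6468, 0.0697, 0.1955]
eef_rot: [[-0.099, 0.995, 0.001], [0.995, 0.099, 0.0], [-0.0, 0.001, -1.0]]
ft_force: [-0.1, -1.1, -1.2]
finger_gap: 0.24
gripper_force: 59.0
```

Call:
{"op": "servo_tool", "data": {"jaw": [0.01,0.01,0.05,0.05,0.05,0.05,0.085,0.085], "delta_pos": [[0,0.001,-0.001],[0,0.001,-0.001],[0,0.001,-0.001],[0,0.001,-0.001],[0,0.001,-0.001],[0,0.001,0.03],[0,0.001,0.08],[0,0.001,0.13]], "twist": [0,0,0,0,0,0,0,0]}}

```text
time: 23.25
ee_pos: [0.6461, 0.0708, 0.3256]
eef_rot: [[-0.099, 0.995, -0.001], [0.995, 0.099, 0.0], [0.0, -0.001, -1.0]]
ft_force: [1.0, 0.0, 0.1]
finger_gap: 0.978
gripper_force: 0.0
```

Call:
{"op": "servo_tool", "data": {"jaw": [0.085,0.085,0.085,0.085,0.085,0.085,0.085,0.085], "delta_pos": [[-0.04,0.04,0.02],[-0.08,0.07,0.04],[-0.12,0.11,0.06],[-0.16,0.15,0.06],[-0.2,0.19,0.06],[-0.23,0.23,0.06],[-0.24,0.26,0.06],[-0.24,0.26,0.06]], "twist": [0,0,0,0,0,0,0,0]}}

```text
time: 24.25
ee_pos: [0.4054, 0.3323, 0.3848]
eef_rot: [[-0.102, 0.995, 0.0], [0.995, 0.102, 0.001], [0.001, 0.0, -1.0]]
ft_force: [-0.6, -0.4, -0.4]
finger_gap: 0.994
gripper_force: 0.0
```

```bash
python3 -c "
from h import *
top=r.capture('top')[:,:,::-1];side=r.capture('side')[:,:,::-1]
cv2.imwrite('pics/topE.png',top);cv2.imwrite('pics/sideE.png',side)
a=cv2.resize(top[130:190,150:310],(800,300),interpolation=cv2.INTER_CUBIC)
b=cv2.resize(side[140:260,110:310],(500,300),interpolation=cv2.INTER_CUBIC)
b=np.hstack([b,cv2.resize(top[40:340],(300,300))])
cv2.imwrite('pics/E.png',np.vstack([a,b]))
K,T=cam('top');K2,T2=cam('side')
for n,p,H in (('d',(.6255,-.153),.073),('c',(.633,-.0783),.065),('b',(.6405,-.0037),.057),('a',(.648,.0707),.049)):
    print(n,((proj(K,T,(*p,H))-(150,130))*5).round(),((proj(K2,T2,(*p,H))-(110,140))*2.5+(0,300)).round())
"
```

```text
d [595. 137.] [347. 341.]
c [451. 130.] [278. 385.]
b [309. 124.] [205. 432.]
a [171. 117.] [127. 483.]
```

View pics/E.png

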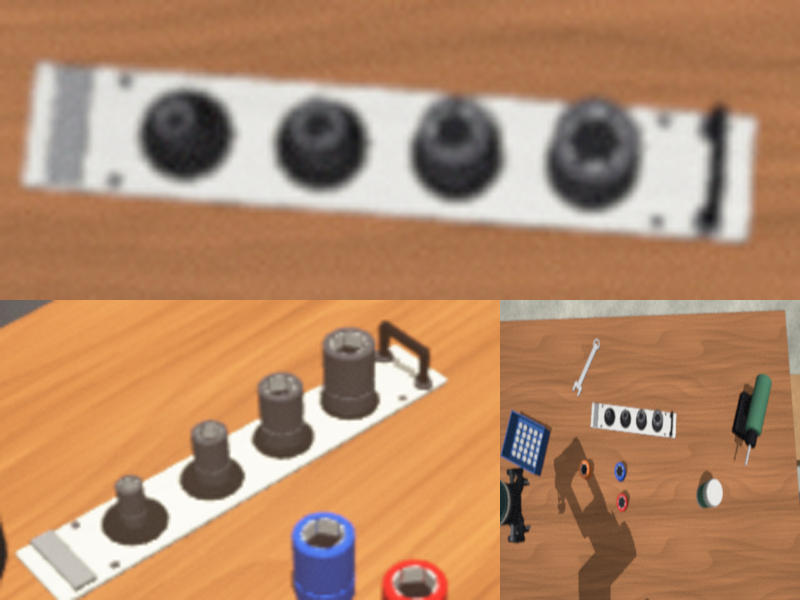

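The order is right and all four stand upright, with can and decoys untouched. b looks a few mm off towards −y, so I'll quantify it before deciding.

```bash
python3 - <<'E'
from h import *
K,T=cam('top');im=cv2.imread('pics/topE.png');im0=cv2.imread('pics/top0.png')
h=cv2.cvtColor(im,cv2.COLOR_BGR2HSV)
V=cv2.resize(im,None,fx=4,fy=4,interpolation=cv2.INTER_CUBIC).astype(int).max(2)
pads={'d':(268.,162.6),'c':(240.7,160.5),'b':(213.7,158.5),'a':(186.7,156.5)}
for n,H,R in (('d',.073,.023),('c',.065,.019),('b',.057,.015),('a',.049,.011)):
    P=ray(K,T,pads[n],.009);u=proj(K,T,[*P[:2],H])
    yy,xx=np.mgrid[:V.shape[0],:V.shape[1]];X=(xx+.5)/4-.5;Y=(yy+.5)/4-.5
    d=np.hypot(X-pads[n][0],Y-pads[n][1])
    inner=d<8.5
    m=inner&(V>62)&(np.hypot(X-u[0],Y-u[1])<R*395/(1.02)+3)
    (cx,cy),rad=cv2.minEnclosingCircle(np.argwhere(m)[:,::-1].astype(np.float32))
    c=((cx+.5)/4-.5,(cy+.5)/4-.5);c2=(X[m].mean(),Y[m].mean())
    print(n,u.round(1),np.round(c,1),np.round(c2,1),round(rad/4,1),'off mm',((ray(K,T,c,H)-P)[:2]*1e3).round(1),((ray(K,T,c2,H)-P)[:2]*1e3).round(1))
E
```

```text
d [269.1 156.9] [268.  162.6] [268.2 161.6] 8.5 off mm [-15.    3.4] [-12.5   2.9]
c [240.2 155.4] [240.7 160.5] [240.3 157.9] 8.5 off mm [-13.6  -1. ] [-6.6  0. ]
b [212.1 154.1] [213.  156.6] [212.7 154.9] 8.2 off mm [-6.9 -2.4] [-2.1 -1.8]
a [184.3 152.8] [184.4 152.9] [184.  152.5] 7.2 off mm [-0.2 -0.1] [0.8 1. ]
```

```bash
python3 - <<'E'
from h import *
s=dict(ee_pos=np.array([.639,-.0037,.3212]),eef_rot=np.array([[-.099,.995,.001],[.995,.099,0],[0,.001,-1]]))
K,T=cam('wrist',s);im=cv2.imread('pics/b2.png');h=cv2.cvtColor(im,cv2.COLOR_BGR2HSV)
for st,ce in blobs(h[...,2]<75,150):
    if 60<st[1]<240 or st[1]<62: print(st,ce.round(1),ray(K,T,ce,.009).round(4))
print('rim b',ray(K,T,(258,193),.057).round(4),'pad b eye',ray(K,T,(259,177),.009).round(4))
cv2.imwrite('pics/b2v.png',cv2.resize(im[130:240,200:320],None,fx=5,fy=5,interpolation=cv2.INTER_CUBIC))
E
```

```text
[ 247   62   59   62 2887] [276.1  92.4] [0.6471 0.0699 0.009 ]
[ 47 129  27  34 675] [ 60.4 145.5] [0.4604 0.0058 0.009 ]
[ 231  150   56   52 1996] [258.4 173.8] [ 0.6392 -0.0029  0.009 ]
[ 218  224   52   48 1615] [243.9 245.1] [ 0.6322 -0.077   0.009 ]
rim b [ 0.639  -0.0054  0.057 ] pad b eye [ 0.6401 -0.0059  0.009 ]
```

View pics/b2v.png

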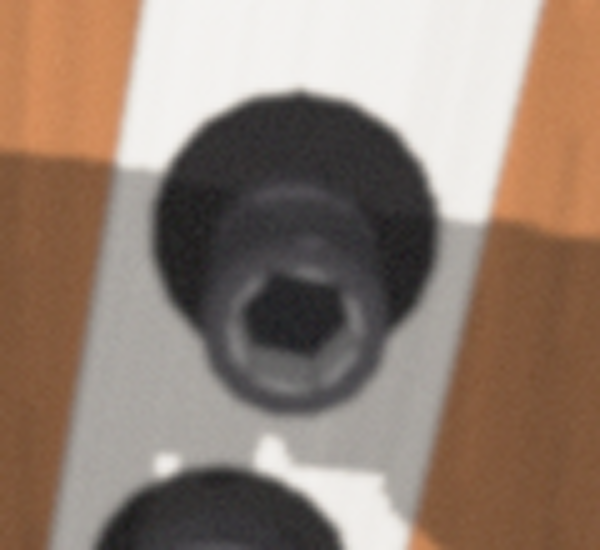

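Foot arc in the crop puts b about 5 mm off towards −y. It's a cheap fix: re-grip, lift 4 mm, shift +4.5 mm in y.

Call:
{"op": "servo_tool", "data": {"jaw": [0.085,0.085,0.085,0.085,0.085,0.085,0.085,0.085], "delta_pos": [[0.03,-0.04,0],[0.06,-0.085,0],[0.09,-0.13,0],[0.12,-0.175,0],[0.15,-0.22,0],[0.18,-0.265,0],[0.21,-0.305,0],[0.2335,-0.336,-0.02]], "twist": [0,0,0,0,0,0,0,0]}}

```text
time: 25.35
ee_pos: [0.6415, -0.0092, 0.3659]
eef_rot: [[-0.096, 0.995, 0.004], [0.995, 0.096, -0.001], [-0.001, 0.004, -1.0]]
ft_force: [0.7, -0.3, -0.3]
finger_gap: 0.999
gripper_force: 0.0
```

Call:
{"op": "servo_tool", "data": {"jaw": [0.085,0.085,0.085], "delta_pos": [[0,0,-0.04],[0,0,-0.045],[0,0,-0.045]], "twist": [0,0,0]}}

```text
time: 25.72
ee_pos: [0.6396, -0.0058, 0.3199]
eef_rot: [[-0.098, 0.995, -0.001], [0.995, 0.098, 0.0], [0.0, -0.001, -1.0]]
ft_force: [0.4, 0.5, -0.0]
finger_gap: 0.993
gripper_force: 0.0
```

Call:
{"op": "servo_tool", "data": {"jaw": [0.085,0.085,0.085,0.085,0.015,0.015,0.015,0.015], "delta_pos": [[0,0,-0.05],[0,0,-0.09],[0,0,-0.118],[0,0,-0.118],[0,0,-0.118],[0,0,-0.118],[0,0,-0.118],[0,0,-0.118]], "twist": [0,0,0,0,0,0,0,0]}}

```text
time: 26.72
ee_pos: [0.6405, -0.0053, 0.2032]
eef_rot: [[-0.099, 0.995, 0.002], [0.995, 0.099, -0.0], [-0.0, 0.002, -1.0]]
ft_force: [-0.3, -0.6, 6.4]
finger_gap: 0.332
gripper_force: 58.8
```

Call:
{"op": "servo_tool", "data": {"jaw": [0.015,0.015,0.015,0.015,0.015,0.015], "delta_pos": [[0,0,0.004],[0,0.002,0.004],[0,0.0045,0.004],[0,0.0045,0.002],[0,0.0045,0],[0,0.0045,0]], "twist": [0,0,0,0,0,0]}}

```text
time: 27.48
ee_pos: [0.6398, -0.0005, 0.2032]
eef_rot: [[-0.099, 0.995, -0.0], [0.995, 0.099, 0.0], [0.0, -0.0, -1.0]]
ft_force: [-3.5, 1.3, 13.3]
finger_gap: 0.33
gripper_force: 60.8
```

Call:
{"op": "servo_tool", "data": {"jaw": [0.06,0.06,0.06,0.06,0.085,0.085,0.085,0.085], "delta_pos": [[0,0,0],[0,0,0],[0,0,0],[0,0,0.03],[0,0,0.08],[0,0,0.12],[0,0,0.12],[0,0,0.12]], "twist": [0,0,0,0,0,0,0,0]}}

```text
time: 28.48
ee_pos: [0.6395, -0.0007, 0.321]
eef_rot: [[-0.099, 0.995, -0.001], [0.995, 0.099, 0.0], [0.0, -0.001, -1.0]]
ft_force: [-0.6, -0.2, -0.0]
finger_gap: 0.995
gripper_force: 0.0
```

```bash
python3 - <<'E'
from h import *
s,im,K,T=look('b3');print(s['ee_pos'])
v=proj(K,T,(.640,-.004,.03)).astype(int);print(v)
side=r.capture('side')[:,:,::-1]
cv2.imwrite('pics/b3v.png',np.hstack([cv2.resize(im[40:240,190:330],None,fx=2.8,fy=2.8,interpolation=cv2.INTER_CUBIC),cv2.resize(side[130:270,120:220],(400,560))]))
E
```

```text
[ 0.63945542 -0.00073592  0.32095423]
[259 184]
```

View pics/b3v.png

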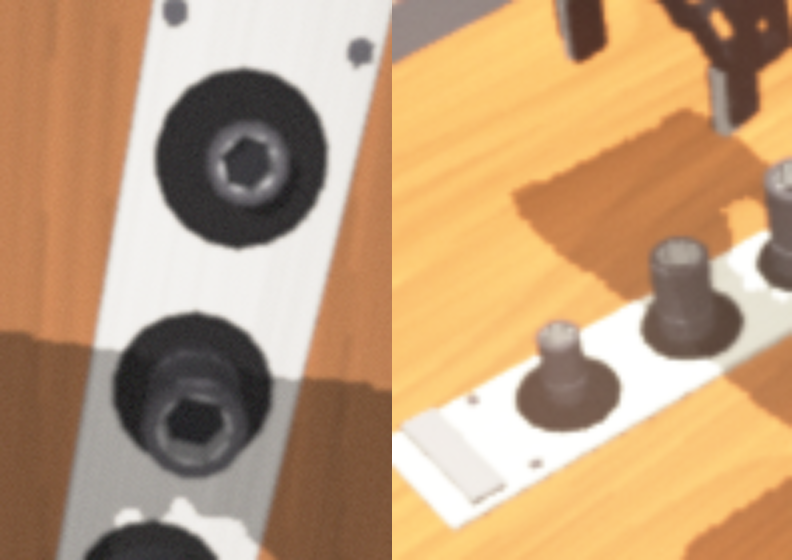

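b is now centred: its foot arc sits concentrically in the pad. a is centred too, all are upright and the gripper is clear, so I'm handing in.

```bash
python3 -c "
from cell import r
print(r.job_done())"
```

```text
the job is handed in; nothing more can be done
None
```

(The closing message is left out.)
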